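Build the sieve stack on the shaker

ROBOT

A 6-joint arm with a two-finger parallel gripper is mounted at the origin on a cart in front of the work surface, level with it; the furniture and walls round the work are solid. World frame = base frame: x ahead of the robot, y to its left, z up, the work surface at z = 0. Lengths are in m, angles in rad, forces in N, time in s.
With the tool pointing down it reaches from about 0.35 to 0.975 m from the base axis. Payload 4.9 kg.
Tool frame: the origin (TCP) lies at the very end of the fingers, on their centre line; the grasp point (between the pads) lies 19 mm behind it (ctrl.grasp_offset is the distance from the TCP to the grasp point, in m); z points along the fingers, y is the line along which they close (so a half turn about z gives the same grasp; the last joint's range is limited). The gripper opens to 85 mm and grips with 20 to 120 N. Pads are 22 mm wide; open, the fingers measure 114 mm over their backs; the gripper's body (76 mm by 85 mm) begins 54 mm behind the grasp point. The pads swing forward as they close: fully open they stand 13 mm farther back than shut.
Start: joints at [1.131, 0.053, 1.613, -0, 1.476, -0.119], TCP at [0.197, 0.593, 0.231] pointing down, gripper open.
Joint ranges: [-3.01, 3.01], [-1.01, 2.22], [0.06, 2.58], [-1.02, 4.17], [0.09, 2.62], [-3.14, 3.14]. Speed limits (rad/s): [2.57, 2.57, 3.14, 3.14, 3.14, 3.14].

INTERFACE

Orientations are given as a rotation vector (axis times angle).
In Python, from station import ctrl, optics gives the robot as it stands.
- The arm moves only by the shell command python3 -m handwheel 'ROWS' [OPENING] [FORCE]. ROWS is JSON, a list of rows, each an object of numbers: "tx", "ty", "tz": the shift along the tool's x, y, z in mm; "roll": the turn about the tool's z in rad. A call has 1 to 12 rows; each row shifts and turns the commanded pose from where the row before left it, along the tool's axes as they then stand; what a row does not reach is not made up. A row lasts 1/12 s, in which the tool goes at most 41.7 mm and 7.16 degrees, less where a joint would pass 70% of its speed; a pose out of reach is approached as far as the arm can. A call with a gripper value outside its range is refused whole. OPENING is the finger opening in mm, from 0 to 85.4, set as the call begins (- or left out, the last holds). The fingers move at their own pace and stop on an object; FORCE is the grip in N (left out, the last holds). Time passes only in rows, so rows that do not move let the fingers close. It gives the time, the measured TCP pose, the force, the opening and the grip force at its end, in the units of the state.
- ctrl.get_obs(): the state, without advancing time (a new reading comes with each control period).
- optics.get_image(name): name is "scene" or "top"; returns (picture, depth): 420x560x3 uint8, red, green, blue; 420x560 float32, m along the optical axis (not along the pixel's ray), 0 where there is no reading.
- optics.camera_params(name): a dict with "mtx" (3x3 intrinsics, pixels), "extrinsics" (4x4, takes a point from camera to world coordinates). Camera axes: x right, y down, z forward; pixel columns grow to the right and rows downward; lengths in m; the calibration is good to about 2 mm. A picture is of the moment at which its call begins. camera_params takes no time and is no camera call.
- ctrl.finish_job(): hands the job in; it is judged then, once.
The state is a dict: "t": time; "q": joint angles; "dq": joint speeds; "effort": joint torques, N m; "tool_pos": TCP position; "tool_rot": TCP orientation; "contact_force": force on the tool from outside, world axes, zero at the start; "wrist_torque": the same for the moment, N m; "opening": finger opening in m; "grip_force": force on a finger pad.
Only numpy, scipy, OpenCV 4.12 (cv2) and the standard library are available. Lean on these libraries where they do the work, as an engineer would, in place of code of your own. Each camera call takes 0.05 s, during which the arm holds its last target. There are 200 camera calls.

TASK

Build the small sieve stack on the round shaker base, one part after another from the bottom up: first the receiver pan in the shaker's collar, then the fine-mesh sieve, then the coarse-mesh sieve, then the lid with its knob up. Each part must sit fully home and level in the one below. Leave the stamp, the vial and the notepad where they are.

Things in the scene. Friction and masses are not known exactly. Their poses are not given: they have to be found in the camera images.
- shaker: Shaker base, fixed: grey round housing, 100 mm diameter, 28 mm high, a small black control box on its side (66 mm from the axis). On top, centred, a bright upright collar: outer diameter 56, mouth 50 wide and 12 deep, rim 40 mm above the bench. Origin: centre of the underside; z up. Pan home: pan's origin 32 mm above this one.
- pan: Receiver pan: round steel cup with plain solid floor, outer diameter 56, 34 mm high: 26 mm frame (grip here) over an 8 mm spigot, 44 wide tapering to 34 at the foot. The spigot drops 8 mm into a 50 mm mouth until the shoulder rests on the rim. Own mouth 50 wide, 24 deep. 0.08-0.16 kg. Origin: centre of the foot's underside; z up. Fine sieve home: its origin 26 mm above this one.
- fine_sieve: Fine sieve: low steel frame, dense dark-looking wire mesh (2.4 mm pitch) 17 mm below the rim; outer diameter 56, 30 mm high: 22 mm frame (grip here) over the same 8 mm spigot as the pan; mouth 50 wide. 0.07-0.13 kg. Origin: centre of the foot's underside; z up. Coarse sieve home: its origin 22 mm above this one.
- coarse_sieve: Coarse sieve: tall steel frame, see-through grid of thick wires (12 mm pitch) 33 mm below the rim; outer diameter 56, 48 mm high: 40 mm frame (grip here) over the same 8 mm spigot as the pan; mouth 50 wide. 0.09-0.17 kg. Origin: centre of the foot's underside; z up. Lid home: its origin 40 mm above this one.
- lid: Lid: closed steel disc, diameter 56, 6 mm thick, over the same 8 mm spigot as the pan, with a round upright knob in the middle (grip here), diameter 20, spanning 14 to 36 mm above the origin. 0.07-0.13 kg. Origin: centre of the foot's underside; z up.
- stamp: Bystander, leave alone: rubber stamp with an upright dark red knob, 24 x 44 mm, 54 mm high, standing. Origin: centre of the underside.
- vial: Bystander, leave alone: small glass vial with a green screw cap, 24 mm diameter, 52 mm high, standing. Origin: centre of the underside.
- notepad: Bystander, leave alone: black-covered notepad lying flat, 70 x 95 mm, 16 mm thick. Origin: centre of the underside; long side along its y axis.
Mind the look-alikes: they are no part of the job. What is shaped like the fine_sieve but yellow is not meant. What is shaped like the pan but orange is not meant.

How it is judged:
On the way, in this order (a step that is already met when the one before it is completed fails the run):
1. the receiver pan is seated in the shaker's collar (horizontal distance between pan and shaker below 0.006 m and z of pan in the frame of shaker between 0.029 and 0.035 m and angle between pan's own z axis and vertical below 0.07 rad), for 0.2 s.
2. the fine sieve is seated on the pan (all of step 1 and horizontal distance between fine_sieve and pan below 0.006 m and z of fine_sieve in the frame of pan between 0.023 and 0.029 m and angle between fine_sieve's own z axis and vertical below 0.07 rad), for 0.2 s.
3. the coarse sieve is seated on the fine sieve (all of step 2 and horizontal distance between coarse_sieve and fine_sieve below 0.006 m and z of coarse_sieve in the frame of fine_sieve between 0.019 and 0.025 m and angle between coarse_sieve's own z axis and vertical below 0.07 rad), for 0.2 s.
4. the lid is seated on the coarse sieve (all of step 3 and horizontal distance between lid and coarse_sieve below 0.006 m and z of lid in the frame of coarse_sieve between 0.037 and 0.043 m and angle between lid's own z axis and vertical below 0.07 rad), for 0.2 s.
At the end, for the whole second after the job is handed in: Pan in the shaker's collar, fine sieve on the pan, coarse sieve on the fine sieve, lid on top: each centred on the one below within 6 mm, at its seated height within 3 mm, level within 0.07 rad, and at rest (all of step 4 and linear speed of each of pan, fine_sieve, coarse_sieve, lid below 0.02 m/s); the robot touches nothing.
It fails at once if the stamp was disturbed (moved by more than 30 mm) (distance of stamp from where it was at the start of the episode above 0.03 m).
It fails at once if the vial was disturbed (moved by more than 30 mm) (distance of vial from where it was at the start of the episode above 0.03 m).
It fails at once if the notepad was disturbed (moved by more than 30 mm) (distance of notepad from where it was at the start of the episode above 0.03 m).
It also fails if it takes over 83 s, if anything falls off the work surface, if the arm or the gripper's body presses on something with over 40 N, if the wrist force passes 120 N, or if a joint passes its speed limit or range.

## Working session

There is one attempt and no reset: what is moved stays moved. The work goes in short steps, Python scripts to look and compute and a shell command to move; the robot and the scene stay as the last step left them, time stands still between calls to the robot, and variables do not carry over. Pictures are saved under pics/ and viewed, at most 14 in all, crops included, and the job is handed in when it is done.

```bash
ls; mkdir -p pics; cat > h.py <<'E'
import numpy as np, cv2
from station import ctrl, optics
def grab(n):
    im,d=optics.get_image(n); p=optics.camera_params(n); return im,d,np.array(p["mtx"]),np.array(p["extrinsics"])
def pts(d,K,T):
    v,u=np.indices(d.shape); P=np.stack([(u-K[0,2])/K[0,0]*d,(v-K[1,2])/K[1,1]*d,d],-1)
    return P@T[:3,:3].T+T[:3,3]
def ray(u,v,z,K,T):
    r=T[:3,:3]@np.array([(u-K[0,2])/K[0,0],(v-K[1,2])/K[1,1],1]); o=T[:3,3]
    return o+r*(z-o[2])/r[2]
def save(n,im): cv2.imwrite(f"pics/{n}.png",im[...,::-1])
E
python3 - <<'E'
from h import *
for n in("scene","top"):
    im,d,K,T=grab(n); save(n+"0",im); np.savez(n+"0.npz",im=im,d=d,K=K,T=T); print(n,K.round(1).tolist(),T.round(3).tolist())
s=ctrl.get_obs();print(s["t"],s["tool_rot"],ctrl.grasp_offset,s["opening"])
E
```

```text
pics
scene [[427.7, 0.0, 280.7], [0.0, 427.7, 212.4], [0.0, 0.0, 1.0]] [[0.878, -0.273, 0.393, 0.092], [-0.478, -0.514, 0.712, -0.768], [0.008, -0.813, -0.582, 0.683], [0.0, 0.0, 0.0, 1.0]]
top [[462.4, 0.0, 278.6], [0.0, 462.4, 207.8], [0.0, 0.0, 1.0]] [[-0.027, -0.986, 0.166, 0.342], [-1.0, 0.029, 0.011, 0.037], [-0.016, -0.165, -0.986, 1.079], [0.0, 0.0, 0.0, 1.0]]
0.1 [-5.01608827e-01 -3.10075141e+00  2.89950335e-03] 0.0187 0.0851558214335025
```

View pics/scene0.png

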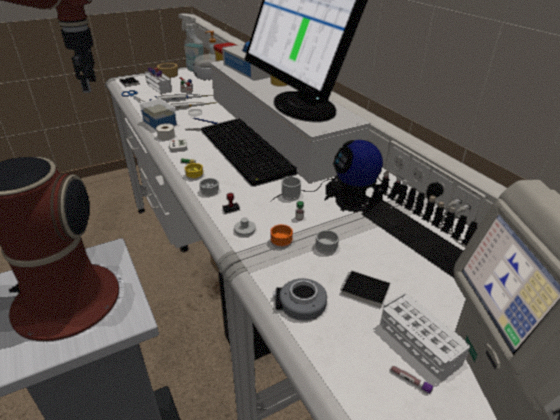

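View pics/top0.png

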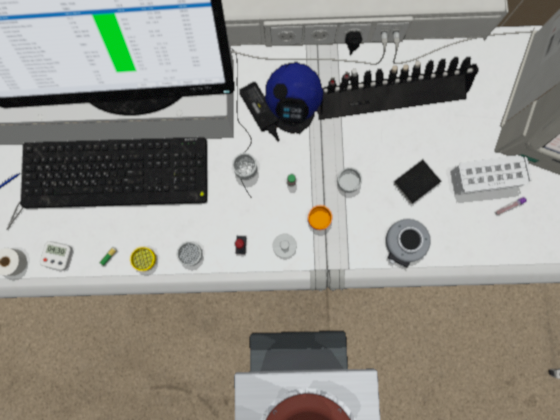

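Top view: the shaker is at (408,241) and the lid at (284,245). The grey cups are at (348,180), likely the pan, (190,254), likely the fine sieve, and (245,166), likely the tall coarse sieve. The look-alikes are the orange pan at (320,218) and the yellow sieve at (143,259). The stamp is at (240,245), the vial at (291,180) and the notepad at (418,181). I'll check the choice in a montage crop and measure.

```bash
python3 - <<'E'
from h import *
z=np.load("top0.npz"); im,d,K,T=[z[k] for k in("im","d","K","T")]
C={"pan":(348,180,.034),"fine":(190,254,.030),"coarse":(245,166,.048),"lid":(284,245,.014),"shaker":(408,241,.040),"orange":(320,218,.034)}
row=[cv2.resize(im[v-22:v+22,u-22:u+22],(264,264),interpolation=cv2.INTER_CUBIC) for u,v,_ in C.values()]
save("mont",np.vstack([np.hstack(row[:3]),np.hstack(row[3:])]))
P=pts(d,K,T)
for n,(u,v,h) in C.items():
    w=P[v-25:v+25,u-25:u+25].reshape(-1,3); c0=ray(u,v,h,K,T)
    r=np.hypot(*(w[:,:2]-c0[:2]).T); q=w[(r<.045)&(w[:,2]>-.02)]
    q2=q[abs(q[:,2]-h)<.006]
    (cx,cy),R=cv2.minEnclosingCircle(q2[:,:2].astype(np.float32))
    print(n,"ray",c0.round(4),"zpct",np.percentile(q[:,2],[2,50,90,98]).round(4),"n",len(q2),"circ",round(cx,4),round(cy,4),round(R,4),"mean",q2.mean(0).round(4))
E
```

```text
pan ray [ 0.5778 -0.1134  0.034 ] zpct [-0.0042  0.0025  0.0302  0.0349] n 126 circ 0.5826 -0.1173 0.029 mean [ 0.5827 -0.1182  0.0328]
fine ray [0.4179 0.2526 0.03  ] zpct [-0.004   0.0024  0.0265  0.0315] n 126 circ 0.4206 0.2567 0.0284 mean [0.4211 0.2582 0.0297]
coarse ray [0.6148 0.123  0.048 ] zpct [-0.0037  0.002   0.0442  0.0493] n 128 circ 0.6207 0.1258 0.0287 mean [0.6207 0.1258 0.0471]
lid ray [0.4336 0.0388 0.014 ] zpct [-0.0041  0.0012  0.0162  0.0361] n 386 circ 0.4335 0.0383 0.0278 mean [0.433  0.0383 0.0137]
shaker ray [ 0.4324 -0.2394  0.04  ] zpct [0.0104 0.0279 0.0332 0.0408] n 120 circ 0.4373 -0.2451 0.0281 mean [ 0.4381 -0.245   0.0389]
orange ray [ 0.4911 -0.0451  0.034 ] zpct [-0.0042  0.002   0.0284  0.0353] n 116 circ 0.4955 -0.0444 0.0285 mean [ 0.4951 -0.0439  0.0335]
```

View pics/mont.png

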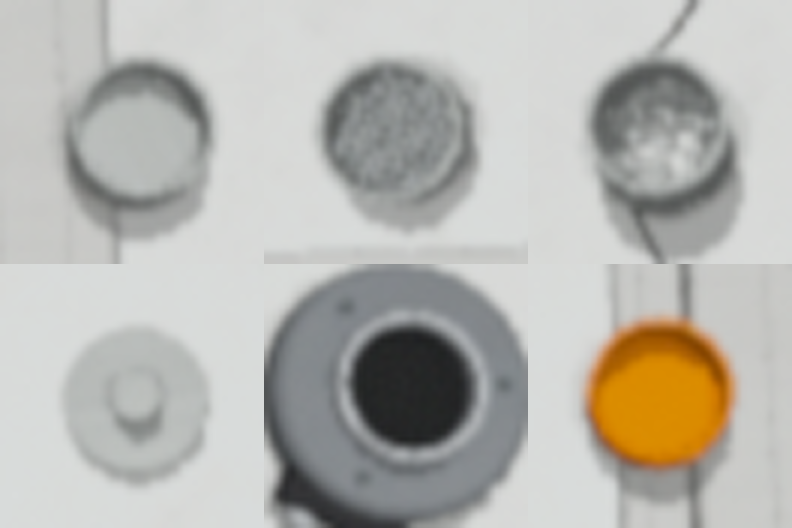

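Contents confirm the choice: plain floor is the pan, dense mesh is the fine sieve and open grid is the coarse sieve. Rim heights (34, 30, 48, 14 and 40 mm) and radii (about 28 mm) all match. Next I square the tool to the world axes and move over the pan.

```bash
cat > to.py <<'E'
import sys
from h import *
from scipy.spatial.transform import Rotation as Ro
s=ctrl.get_obs(); R=Ro.from_rotvec(s["tool_rot"]).as_matrix()
print("t %.2f pos %s F %s open %.1f grip %.1f"%(s["t"],np.round(np.array(s["tool_pos"])*1e3,1),np.round(s["contact_force"],1),s["opening"]*1e3,s["grip_force"]),"R",R.round(3).tolist())
if len(sys.argv)>3: print("tool mm",((R.T@(np.array(list(map(float,sys.argv[1:4])))-s["tool_pos"]))*1e3).round(1))
E
R='{"tx":-19,"ty":-35.5}'
python3 -m handwheel '[{"roll":-0.107},{"roll":-0.107},{"roll":-0.107},{"tx":-10,"ty":-18},{"tx":-19,"ty":-35},{"tx":-19,"ty":-35},{"tx":-19,"ty":-35},{"tx":-19,"ty":-35},{"tx":-19,"ty":-35},{"tx":-19,"ty":-35},{"tx":-19,"ty":-35},{"tx":-19,"ty":-35}]' 85 40
python3 -m handwheel '[{"tx":-19,"ty":-35},{"tx":-19,"ty":-35},{"tx":-19,"ty":-35},{"tx":-19,"ty":-35},{"tx":-19,"ty":-35},{"tx":-19,"ty":-35},{"tx":-19,"ty":-35},{"tx":-19,"ty":-35},{"tx":-19,"ty":-35},{"tx":-19,"ty":-35},{"tx":-10,"ty":-18},{}]'
python3 to.py 0.5826 -0.1173 0.1
```

```text
t 0.10 pos [196.8 592.6 230.2] F [ 0.2  0.  -0.2] open 85.2 grip 0.0 R [[-0.949, 0.315, -0.001], [0.315, 0.949, -0.002], [0.0, -0.002, -1.0]]
tool mm [-590.  -551.8  131.1]$[0]: bad value
$[0]: bad value
```

```bash

python3 -m handwheel '[{"tx":0,"ty":0,"tz":0,"roll":-0.107},{"tx":0,"ty":0,"tz":0,"roll":-0.107},{"tx":0,"ty":0,"tz":0,"roll":-0.107},{"tx":-10,"ty":-18,"tz":0,"roll":0},{"tx":-19,"ty":-35,"tz":0,"roll":0},{"tx":-19,"ty":-35,"tz":0,"roll":0},{"tx":-19,"ty":-35,"tz":0,"roll":0},{"tx":-19,"ty":-35,"tz":0,"roll":0},{"tx":-19,"ty":-35,"tz":0,"roll":0}]' 85 40
python3 to.py 0.5826 -0.1173 0.1
```

```text
t: 0.85
tool_pos: [0.3023, 0.3983, 0.2307]
tool_rot: [0.001, -3.141, 0.001]
contact_force: [1.2, -0.4, -0.1]
opening: 0.0849
grip_force: 0.0
t 0.85 pos [302.3 398.3 230.7] F [ 1.2 -0.4 -0.1] open 84.9 grip 0.0 R [[-1.0, -0.001, -0.0], [-0.001, 1.0, -0.001], [0.0, -0.001, -1.0]]
tool mm [-279.9 -515.8  130.9]
```

```bash

python3 -m handwheel '[{"tx":-20,"ty":-36,"tz":0,"roll":0},{"tx":-20,"ty":-36,"tz":0,"roll":0},{"tx":-20,"ty":-36,"tz":0,"roll":0},{"tx":-20,"ty":-36,"tz":0,"roll":0},{"tx":-20,"ty":-36,"tz":0,"roll":0},{"tx":-20,"ty":-36,"tz":0,"roll":0},{"tx":-20,"ty":-36,"tz":0,"roll":0},{"tx":-20,"ty":-36,"tz":0,"roll":0},{"tx":-20,"ty":-36,"tz":0,"roll":0},{"tx":-20,"ty":-36,"tz":0,"roll":0},{"tx":-20,"ty":-36,"tz":0,"roll":0},{"tx":-20,"ty":-36,"tz":0,"roll":0}]'
python3 -m handwheel '[{"tx":-20,"ty":-36,"tz":0,"roll":0},{"tx":-15,"ty":-36,"tz":15,"roll":0},{"tx":-5,"ty":-12,"tz":30,"roll":0},{"tx":0,"ty":0,"tz":30,"roll":0},{"tx":0,"ty":0,"tz":30,"roll":0},{"tx":0,"ty":0,"tz":25,"roll":0},{"tx":0,"ty":0,"tz":0,"roll":0},{"tx":0,"ty":0,"tz":0,"roll":0}]'
python3 to.py 0.5826 -0.1173 0.008
python3 - <<'E'
from h import *
im,d,K,T=grab("top"); save("top1",cv2.resize(im[120:260,280:440],(640,560)))
E
```

```text
t: 1.85
tool_pos: [0.5425, -0.0339, 0.2308]
tool_rot: [-0.0, -3.141, -0.0]
contact_force: [0.5, 1.2, -0.4]
opening: 0.0846
grip_force: 0.0
t: 2.52
tool_pos: [0.5807, -0.1152, 0.0994]
tool_rot: [0.0, -3.137, -0.002]
contact_force: [0.9, -0.6, 0.3]
opening: 0.0849
grip_force: 0.0
t 2.52 pos [ 580.7 -115.2   99.4] F [ 0.9 -0.6  0.3] open 84.9 grip 0.0 R [[-1.0, -0.0, -0.004], [-0.0, 1.0, 0.001], [0.004, 0.001, -1.0]]
tool mm [-2.3 -2.2 91.4]
```

View pics/top1.png

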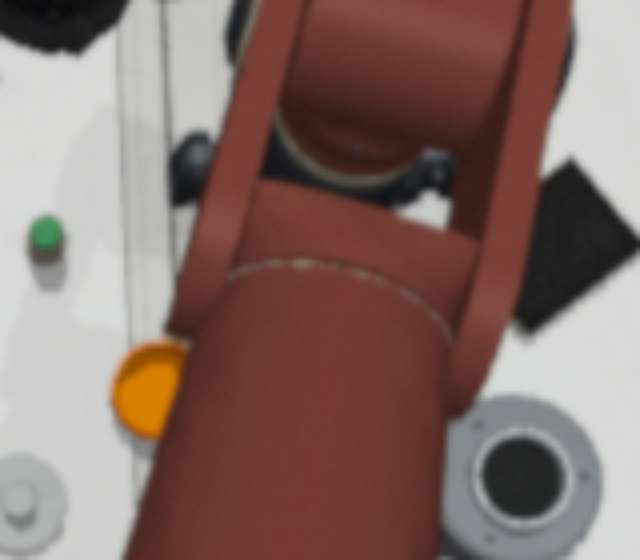

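The arm hides the gripper in the top view, so I go by the numbers. Descending on the pan and closing.

```bash

python3 -m handwheel '[{"tx":-2,"ty":-2,"tz":25,"roll":0},{"tx":0,"ty":0,"tz":25,"roll":0},{"tx":0,"ty":0,"tz":20,"roll":0},{"tx":0,"ty":0,"tz":12,"roll":0},{"tx":0,"ty":0,"tz":8,"roll":0},{"tx":0,"ty":0,"tz":0,"roll":0},{"tx":0,"ty":0,"tz":0,"roll":0}]'
python3 -m handwheel '[{"tx":0,"ty":0,"tz":0,"roll":0},{"tx":0,"ty":0,"tz":0,"roll":0},{"tx":0,"ty":0,"tz":0,"roll":0},{"tx":0,"ty":0,"tz":0,"roll":0},{"tx":0,"ty":0,"tz":0,"roll":0},{"tx":0,"ty":0,"tz":0,"roll":0},{"tx":0,"ty":0,"tz":0,"roll":0},{"tx":0,"ty":0,"tz":0,"roll":0}]' 45 40
python3 to.py 0.5826 -0.1173 0.008
python3 - <<'E'
from h import *
im,d,K,T=grab("scene"); save("sc1",cv2.resize(im[180:340,230:440],(788,600)))
E
```

```text
t: 3.15
tool_pos: [0.5853, -0.118, 0.0128]
tool_rot: [-0.001, 3.14, -0.001]
contact_force: [-0.0, -0.8, 0.0]
opening: 0.0852
grip_force: 0.0
t: 3.82
tool_pos: [0.5856, -0.1181, 0.0133]
tool_rot: [-0.0, 3.139, -0.001]
contact_force: [0.1, -0.1, 5.6]
opening: 0.0538
grip_force: 46.0
t 3.82 pos [ 585.6 -118.1   13.3] F [ 0.1 -0.1  5.6] open 53.8 grip 46.0 R [[-1.0, -0.0, 0.003], [-0.0, 1.0, -0.001], [-0.003, -0.001, -1.0]]
tool mm [3.1 0.8 5.3]
```

View pics/sc1.png

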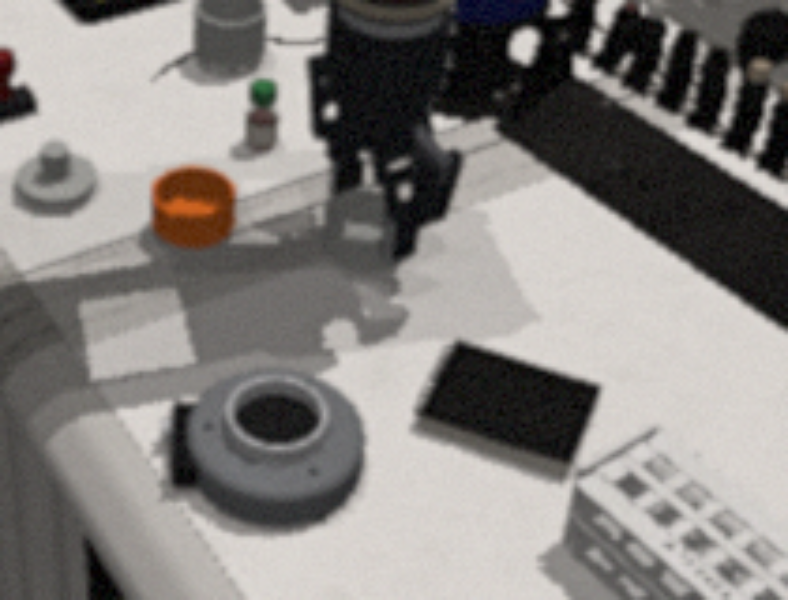

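The pan sits between the pads at (365,215) in this crop, clear of the orange cup at (193,205), and the opening of about 54 mm confirms the grip. Next I lift it and carry it over the collar.

```bash

python3 -m handwheel '[{"tx":0,"ty":0,"tz":-10,"roll":0},{"tx":0,"ty":0,"tz":-30,"roll":0},{"tx":0,"ty":0,"tz":-40,"roll":0},{"tx":24,"ty":-21,"tz":-15,"roll":0},{"tx":29,"ty":-25,"tz":0,"roll":0},{"tx":29,"ty":-25,"tz":0,"roll":0},{"tx":29,"ty":-25,"tz":0,"roll":0},{"tx":24,"ty":-21,"tz":0,"roll":0},{"tx":10,"ty":-10,"tz":0,"roll":0},{"tx":0,"ty":0,"tz":0,"roll":0},{"tx":0,"ty":0,"tz":0,"roll":0},{"tx":0,"ty":0,"tz":0,"roll":0}]'
python3 to.py 0.440 -0.245 0.05
python3 - <<'E'
from h import *
im,d,K,T=grab("scene"); save("sc2",cv2.resize(im[170:330,210:390],(675,600)));np.savez("sc2.npz",im=im,d=d,K=K,T=T)
E
```

```text
t: 4.87
tool_pos: [0.4395, -0.2444, 0.1065]
tool_rot: [-0.001, 3.141, 0.0]
contact_force: [-1.7, -0.3, 0.6]
opening: 0.054
grip_force: 45.8
t 4.87 pos [ 439.5 -244.4  106.5] F [-1.7 -0.3  0.6] open 54.0 grip 45.8 R [[-1.0, -0.0, 0.0], [-0.0, 1.0, 0.0], [-0.0, 0.0, -1.0]]
tool mm [-0.4 -0.7 56.5]
```

View pics/sc2.png

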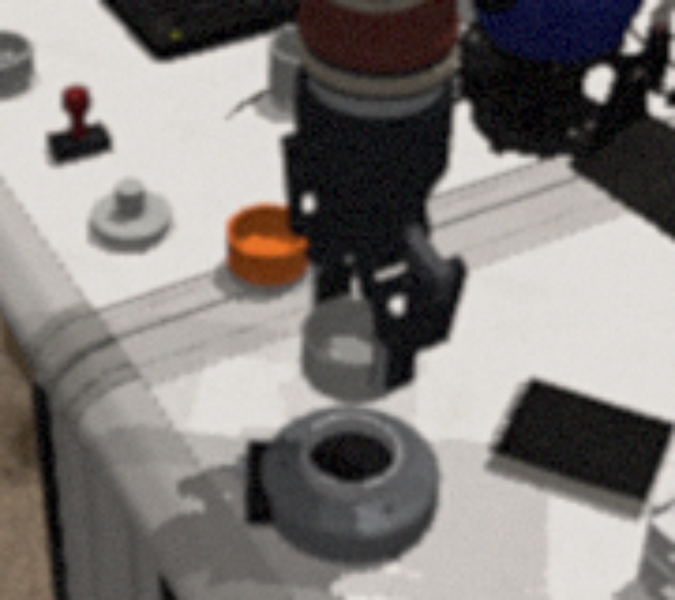

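The pan hangs level at (350,350), centred above the collar mouth at (350,450). Lowering.

```bash

python3 -m handwheel '[{"tx":0,"ty":0,"tz":15,"roll":0},{"tx":0,"ty":0,"tz":20,"roll":0},{"tx":0,"ty":0,"tz":10,"roll":0},{"tx":0,"ty":0,"tz":5,"roll":0},{"tx":0,"ty":0,"tz":4,"roll":0},{"tx":0,"ty":0,"tz":3,"roll":0},{"tx":0,"ty":0,"tz":2,"roll":0},{"tx":0,"ty":0,"tz":0,"roll":0},{"tx":0,"ty":0,"tz":0,"roll":0}]'
python3 to.py 0.440 -0.245 0.0453
```

```text
t: 5.67
tool_pos: [0.4396, -0.245, 0.0479]
tool_rot: [-0.0, 3.141, -0.001]
contact_force: [1.1, 0.0, -1.2]
opening: 0.054
grip_force: 45.8
t 5.67 pos [ 439.6 -245.    47.9] F [ 1.1  0.  -1.2] open 54.0 grip 45.8 R [[-1.0, -0.0, 0.001], [-0.0, 1.0, -0.001], [-0.001, -0.001, -1.0]]
tool mm [-0.4  0.   2.6]
```

```bash

python3 -m handwheel '[{"tx":0,"ty":0,"tz":1.5,"roll":0},{"tx":0,"ty":0,"tz":1.5,"roll":0},{"tx":0,"ty":0,"tz":0,"roll":0},{"tx":0,"ty":0,"tz":0,"roll":0}]'
python3 -m handwheel '[{"tx":0,"ty":0,"tz":0,"roll":0},{"tx":0,"ty":0,"tz":0,"roll":0},{"tx":0,"ty":0,"tz":0,"roll":0},{"tx":0,"ty":0,"tz":0,"roll":0},{"tx":0,"ty":0,"tz":0,"roll":0},{"tx":0,"ty":0,"tz":0,"roll":0}]' 85
python3 -m handwheel '[{"tx":0,"ty":0,"tz":-20,"roll":0},{"tx":0,"ty":0,"tz":-40,"roll":0},{"tx":0,"ty":0,"tz":-40,"roll":0},{"tx":0,"ty":40,"tz":0,"roll":0},{"tx":0,"ty":41,"tz":0,"roll":0},{"tx":0,"ty":41,"tz":0,"roll":0},{"tx":0,"ty":41,"tz":0,"roll":0},{"tx":0,"ty":41,"tz":0,"roll":0},{"tx":0,"ty":41,"tz":0,"roll":0},{"tx":0,"ty":41,"tz":0,"roll":0},{"tx":0,"ty":41,"tz":0,"roll":0},{"tx":0,"ty":41,"tz":0,"roll":0}]'
cat > rim.py <<'E'
import sys
from h import *
u,v,h=int(sys.argv[1]),int(sys.argv[2]),float(sys.argv[3])
im,d,K,T=grab("top"); P=pts(d,K,T); w=P[v-32:v+32,u-32:u+32].reshape(-1,3); c0=ray(u,v,h,K,T)
q=w[(np.hypot(*(w[:,:2]-c0[:2]).T)<.045)]; q2=q[abs(q[:,2]-h)<.006]
(cx,cy),R=cv2.minEnclosingCircle(q2[:,:2].astype(np.float32)); print("zpct",np.percentile(q[:,2],[2,50,90,98]).round(4),len(q2),"c",round(cx,4),round(cy,4),round(R,4),"meanz",q2[:,2].mean().round(4))
for i in range(4): # rim height by quadrant: level check
    a=np.arctan2(q2[:,1]-cy,q2[:,0]-cx); k=(np.cos(a-i*np.pi/2)>.7); print(i,q2[k,2].mean().round(4),end="; ")
if len(sys.argv)>4: save(sys.argv[4],cv2.resize(im[v-60:v+60,u-80:u+80],(640,480)))
E
python3 rim.py 408 241 0.066 seat1; python3 to.py .4206 .2567 .1
```

```text
t: 6.0
tool_pos: [0.4396, -0.2452, 0.0453]
tool_rot: [-0.0, 3.141, -0.001]
contact_force: [-1.5, 0.8, 5.3]
opening: 0.0544
grip_force: 46.4
t: 6.5
tool_pos: [0.4391, -0.2447, 0.0442]
tool_rot: [0.0, -3.141, -0.0]
contact_force: [0.5, 0.4, 0.1]
opening: 0.0851
grip_force: 0.0
t: 7.5
tool_pos: [0.4387, 0.1253, 0.1446]
tool_rot: [-0.0, 3.141, 0.0]
contact_force: [1.5, -0.5, -0.4]
opening: 0.085
grip_force: 0.0
zpct [-0.0014  0.0295  0.0607  0.0663] 145 c 0.4363 -0.2457 0.0289 meanz 0.0646
0 0.065; 1 0.0646; 2 0.065; 3 0.0641; t 7.55 pos [438.  131.7 144.7] F [-2.9  3.8  1.5] open 85.1 grip 0.0 R [[-1.0, -0.007, 0.001], [-0.007, 1.0, 0.006], [-0.001, 0.006, -1.0]]
tool mm [ 16.6 124.9  45.4]
```

View pics/seat1.png

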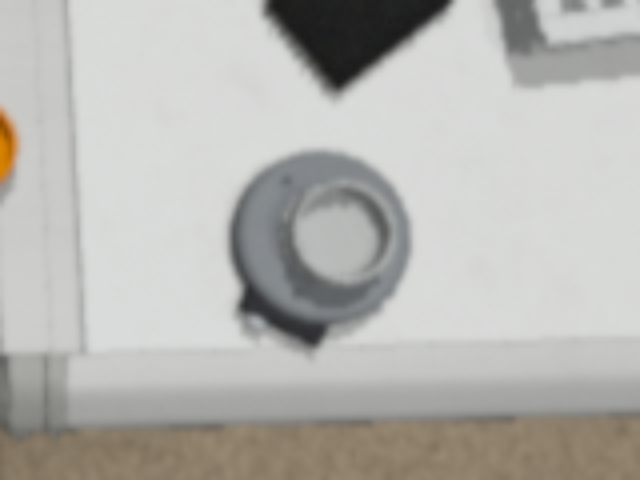

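Pan seated: rim centre (0.436,-0.246), rim z about 0.065, level in all four quadrants. In the picture it sits at (340,235) on the housing. Next the fine sieve.

```bash

python3 -m handwheel '[{"tx":5,"ty":35,"tz":0,"roll":0},{"tx":5,"ty":35,"tz":10,"roll":0},{"tx":5,"ty":35,"tz":15,"roll":0},{"tx":3,"ty":20,"tz":20,"roll":0},{"tx":0,"ty":8,"tz":20,"roll":0},{"tx":0,"ty":0,"tz":20,"roll":0},{"tx":0,"ty":0,"tz":0,"roll":0},{"tx":0,"ty":0,"tz":0,"roll":0},{"tx":0,"ty":0,"tz":0,"roll":0}]'
python3 to.py .4206 .2567 .010
```

```text
t: 8.3
tool_pos: [0.4218, 0.2562, 0.0603]
tool_rot: [0.0, 3.14, 0.001]
contact_force: [-0.5, -0.4, 0.9]
opening: 0.0849
grip_force: 0.0
t 8.30 pos [421.8 256.2  60.3] F [-0.5 -0.4  0.9] open 84.9 grip 0.0 R [[-1.0, 0.0, 0.001], [0.0, 1.0, 0.0], [-0.001, 0.0, -1.0]]
tool mm [ 1.2  0.5 50.3]
```

```bash

python3 -m handwheel '[{"tx":1,"ty":0,"tz":15,"roll":0},{"tx":0,"ty":0,"tz":20,"roll":0},{"tx":0,"ty":0,"tz":10,"roll":0},{"tx":0,"ty":0,"tz":5,"roll":0},{"tx":0,"ty":0,"tz":0,"roll":0},{"tx":0,"ty":0,"tz":0,"roll":0}]'
python3 -m handwheel '[{"tx":0,"ty":0,"tz":0,"roll":0},{"tx":0,"ty":0,"tz":0,"roll":0},{"tx":0,"ty":0,"tz":0,"roll":0},{"tx":0,"ty":0,"tz":0,"roll":0},{"tx":0,"ty":0,"tz":0,"roll":0},{"tx":0,"ty":0,"tz":0,"roll":0},{"tx":0,"ty":0,"tz":0,"roll":0},{"tx":0,"ty":0,"tz":0,"roll":0}]' 45 40
python3 to.py .4206 .2567 .010
python3 -m handwheel '[{"tx":0,"ty":0,"tz":-10,"roll":0},{"tx":0,"ty":0,"tz":-30,"roll":0},{"tx":0,"ty":0,"tz":-40,"roll":0},{"tx":0,"ty":0,"tz":-40,"roll":0},{"tx":0,"ty":0,"tz":-20,"roll":0},{"tx":0,"ty":0,"tz":0,"roll":0},{"tx":0,"ty":0,"tz":0,"roll":0}]'
python3 to.py .437 -.2455 .15
```

```text
t: 8.8
tool_pos: [0.4208, 0.2563, 0.0102]
tool_rot: [0.0, 3.141, 0.001]
contact_force: [-1.0, 0.4, 0.5]
opening: 0.085
grip_force: 0.0
t: 9.47
tool_pos: [0.4212, 0.2567, 0.0109]
tool_rot: [-0.001, 3.14, 0.001]
contact_force: [-1.6, 0.2, 5.9]
opening: 0.0544
grip_force: 42.6
t 9.47 pos [421.2 256.7  10.9] F [-1.6  0.2  5.9] open 54.4 grip 42.6 R [[-1.0, -0.0, 0.002], [-0.0, 1.0, 0.001], [-0.002, 0.001, -1.0]]
tool mm [0.6 0.  0.9]
t: 10.05
tool_pos: [0.4209, 0.2566, 0.1514]
tool_rot: [-0.0, 3.138, 0.002]
contact_force: [-0.4, 0.1, -0.6]
opening: 0.0538
grip_force: 42.7
t 10.05 pos [420.9 256.6 151.4] F [-0.4  0.1 -0.6] open 53.8 grip 42.7 R [[-1.0, -0.0, 0.003], [-0.0, 1.0, 0.001], [-0.003, 0.001, -1.0]]
tool mm [ -15.9 -502.2    0.7]
```

```bash

python3 -m handwheel '[{"tx":-1,"ty":-25,"tz":0,"roll":0},{"tx":-1.5,"ty":-41,"tz":0,"roll":0},{"tx":-1.5,"ty":-41,"tz":0,"roll":0},{"tx":-1.5,"ty":-41,"tz":0,"roll":0},{"tx":-1.5,"ty":-41,"tz":0,"roll":0},{"tx":-1.5,"ty":-41,"tz":0,"roll":0},{"tx":-1.5,"ty":-41,"tz":0,"roll":0},{"tx":-1.5,"ty":-41,"tz":0,"roll":0},{"tx":-1,"ty":-41,"tz":0,"roll":0},{"tx":-1,"ty":-41,"tz":0,"roll":0},{"tx":-1,"ty":-41,"tz":0,"roll":0},{"tx":-1,"ty":-38,"tz":0,"roll":0}]'
python3 -m handwheel '[{"tx":0,"ty":-20,"tz":0,"roll":0},{"tx":0,"ty":-9,"tz":0,"roll":0},{"tx":0,"ty":0,"tz":0,"roll":0},{"tx":0,"ty":0,"tz":0,"roll":0},{"tx":0,"ty":0,"tz":0,"roll":0}]'
python3 to.py .4368 -.2455 .069
python3 - <<'E'
from h import *
im,d,K,T=grab("scene"); save("sc3",cv2.resize(im[170:330,210:390],(675,600)))
E
```

```text
t: 11.05
tool_pos: [0.4338, -0.2182, 0.1467]
tool_rot: [-0.001, -3.138, -0.004]
contact_force: [0.9, 1.6, -0.7]
opening: 0.0543
grip_force: 42.7
t: 11.47
tool_pos: [0.4353, -0.2441, 0.1482]
tool_rot: [0.002, -3.14, -0.003]
contact_force: [0.2, 0.5, -1.7]
opening: 0.054
grip_force: 42.8
t 11.47 pos [ 435.3 -244.1  148.2] F [ 0.2  0.5 -1.7] open 54.0 grip 42.8 R [[-1.0, -0.002, -0.002], [-0.002, 1.0, 0.002], [0.002, 0.002, -1.0]]
tool mm [-1.6 -1.6 79.2]
```

View pics/sc3.png

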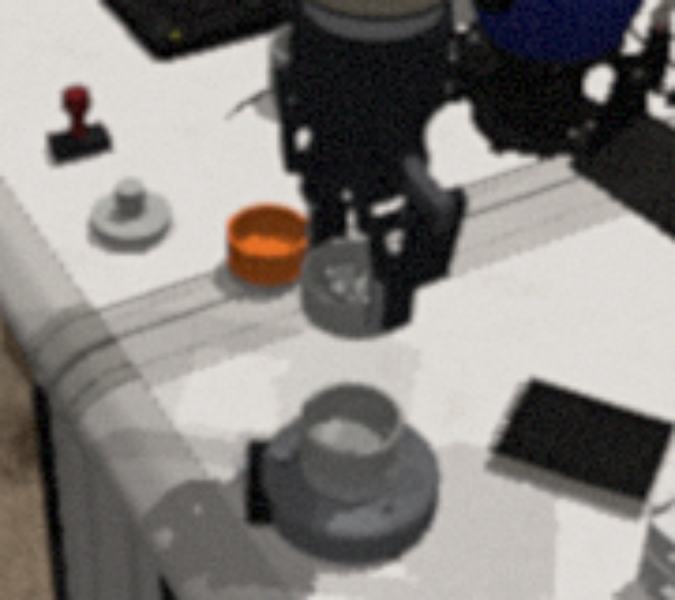

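The fine sieve is held level at (355,285), above the seated pan at (350,430). Lowering to TCP z of about 69 mm.

```bash

python3 -m handwheel '[{"tx":-1,"ty":-1,"tz":15,"roll":0},{"tx":0,"ty":0,"tz":25,"roll":0},{"tx":0,"ty":0,"tz":15,"roll":0},{"tx":0,"ty":0,"tz":8,"roll":0},{"tx":0,"ty":0,"tz":5,"roll":0},{"tx":0,"ty":0,"tz":4,"roll":0},{"tx":0,"ty":0,"tz":3,"roll":0},{"tx":0,"ty":0,"tz":2,"roll":0},{"tx":0,"ty":0,"tz":0,"roll":0},{"tx":0,"ty":0,"tz":0,"roll":0}]'
python3 to.py 0.4368 -0.2455 0.0689
```

```text
t: 12.35
tool_pos: [0.4371, -0.247, 0.073]
tool_rot: [-0.0, 3.141, -0.001]
contact_force: [0.6, 0.2, -0.6]
opening: 0.0541
grip_force: 42.8
t 12.35 pos [ 437.1 -247.    73. ] F [ 0.6  0.2 -0.6] open 54.1 grip 42.8 R [[-1.0, -0.0, 0.001], [-0.0, 1.0, -0.001], [-0.001, -0.001, -1.0]]
tool mm [0.3 1.5 4.1]
```

```bash

python3 -m handwheel '[{"tx":0,"ty":1,"tz":1.5,"roll":0},{"tx":0,"ty":0,"tz":1.5,"roll":0},{"tx":0,"ty":0,"tz":1.5,"roll":0},{"tx":0,"ty":0,"tz":0,"roll":0},{"tx":0,"ty":0,"tz":0,"roll":0}]'
```

```text
t: 12.77
tool_pos: [0.437, -0.2459, 0.0689]
tool_rot: [-0.0, 3.141, -0.0]
contact_force: [-1.9, 1.6, 5.6]
opening: 0.0541
grip_force: 43.3
```

```bash

python3 -m handwheel '[{"tx":0,"ty":0,"tz":0,"roll":0},{"tx":0,"ty":0,"tz":0,"roll":0},{"tx":0,"ty":0,"tz":0,"roll":0},{"tx":0,"ty":0,"tz":0,"roll":0},{"tx":0,"ty":0,"tz":0,"roll":0},{"tx":0,"ty":0,"tz":0,"roll":0},{"tx":0,"ty":0,"tz":-20,"roll":0},{"tx":0,"ty":0,"tz":-35,"roll":0},{"tx":-6,"ty":12,"tz":-20,"roll":0},{"tx":-16,"ty":33,"tz":0,"roll":0},{"tx":-17,"ty":34,"tz":0,"roll":0},{"tx":-17,"ty":34,"tz":0,"roll":0}]' 85
python3 -m handwheel '[{"tx":-17,"ty":34,"tz":0,"roll":0},{"tx":-17,"ty":34,"tz":0,"roll":0},{"tx":-17,"ty":34,"tz":0,"roll":0},{"tx":-17,"ty":34,"tz":0,"roll":0},{"tx":-17,"ty":34,"tz":0,"roll":0},{"tx":-17,"ty":34,"tz":0,"roll":0},{"tx":-17,"ty":34,"tz":0,"roll":0},{"tx":-9,"ty":20,"tz":0,"roll":0},{"tx":0,"ty":0,"tz":0,"roll":0},{"tx":0,"ty":0,"tz":0,"roll":0},{"tx":0,"ty":0,"tz":0,"roll":0}]'
python3 rim.py 412 243 0.088; python3 to.py .6207 .1258 .014
```

```text
t: 13.77
tool_pos: [0.4935, -0.1319, 0.1439]
tool_rot: [0.002, 3.14, -0.001]
contact_force: [-0.1, -0.3, 0.3]
opening: 0.0849
grip_force: 0.0
t: 14.68
tool_pos: [0.6202, 0.1248, 0.1424]
tool_rot: [0.0, -3.141, 0.001]
contact_force: [-0.2, -0.5, -0.1]
opening: 0.0849
grip_force: 0.0
zpct [-0.0019  0.0304  0.0815  0.089 ] 148 c 0.4364 -0.2461 0.0285 meanz 0.0871
0 0.0875; 1 0.0872; 2 0.0873; 3 0.0866; t 14.73 pos [620.2 124.3 142.5] F [ 0.2  0.  -0.2] open 85.1 grip 0.0 R [[-1.0, 0.001, -0.001], [0.001, 1.0, -0.0], [0.001, -0.0, -1.0]]
tool mm [ -0.6   1.6 128.5]
```

Fine sieve seated: rim 0.087, level and centred to within 1 mm. Next the coarse sieve.

```bash

python3 -m handwheel '[{"tx":0,"ty":1,"tz":20,"roll":0},{"tx":0,"ty":0,"tz":30,"roll":0},{"tx":0,"ty":0,"tz":30,"roll":0},{"tx":0,"ty":0,"tz":25,"roll":0},{"tx":0,"ty":0,"tz":13,"roll":0},{"tx":0,"ty":0,"tz":7,"roll":0},{"tx":0,"ty":0,"tz":0,"roll":0},{"tx":0,"ty":0,"tz":0,"roll":0}]'
python3 -m handwheel '[{"tx":0,"ty":0,"tz":0,"roll":0},{"tx":0,"ty":0,"tz":0,"roll":0},{"tx":0,"ty":0,"tz":0,"roll":0},{"tx":0,"ty":0,"tz":0,"roll":0},{"tx":0,"ty":0,"tz":0,"roll":0},{"tx":0,"ty":0,"tz":0,"roll":0},{"tx":0,"ty":0,"tz":0,"roll":0},{"tx":0,"ty":0,"tz":0,"roll":0}]' 45 40
python3 to.py .6207 .1258 .014
python3 -m handwheel '[{"tx":0,"ty":0,"tz":-10,"roll":0},{"tx":0,"ty":0,"tz":-30,"roll":0},{"tx":0,"ty":0,"tz":-40,"roll":0},{"tx":0,"ty":0,"tz":-40,"roll":0},{"tx":0,"ty":0,"tz":-20,"roll":0},{"tx":0,"ty":0,"tz":0,"roll":0},{"tx":0,"ty":0,"tz":0,"roll":0}]'
python3 to.py .4368 -.2457 .15
```

```text
t: 15.4
tool_pos: [0.6215, 0.1259, 0.0191]
tool_rot: [0.001, 3.14, 0.0]
contact_force: [0.0, -0.3, 0.2]
opening: 0.0851
grip_force: 0.0
t: 16.07
tool_pos: [0.6223, 0.1264, 0.0201]
tool_rot: [-0.0, 3.138, 0.0]
contact_force: [-1.6, 0.3, 6.4]
opening: 0.054
grip_force: 42.9
t 16.07 pos [622.3 126.4  20.1] F [-1.6  0.3  6.4] open 54.0 grip 42.9 R [[-1.0, -0.0, 0.004], [-0.0, 1.0, 0.0], [-0.004, 0.0, -1.0]]
tool mm [ 1.6 -0.6  6.1]
t: 16.65
tool_pos: [0.6212, 0.1265, 0.1596]
tool_rot: [-0.001, 3.139, 0.0]
contact_force: [-0.5, 0.1, -2.0]
opening: 0.054
grip_force: 42.9
t 16.65 pos [621.2 126.5 159.6] F [-0.5  0.1 -2. ] open 54.0 grip 42.9 R [[-1.0, -0.0, 0.003], [-0.0, 1.0, 0.0], [-0.003, 0.0, -1.0]]
tool mm [ 184.6 -372.1    8.9]
```

```bash

python3 -m handwheel '[{"tx":9,"ty":-18,"tz":0,"roll":0},{"tx":17,"ty":-34,"tz":0,"roll":0},{"tx":17,"ty":-34,"tz":0,"roll":0},{"tx":17,"ty":-34,"tz":0,"roll":0},{"tx":17,"ty":-34,"tz":0,"roll":0},{"tx":17,"ty":-34,"tz":0,"roll":0},{"tx":17,"ty":-34,"tz":0,"roll":0},{"tx":17,"ty":-34,"tz":0,"roll":0},{"tx":17,"ty":-34,"tz":0,"roll":0},{"tx":17,"ty":-34,"tz":0,"roll":0},{"tx":14,"ty":-30,"tz":0,"roll":0},{"tx":7,"ty":-18,"tz":0,"roll":0}]'
python3 -m handwheel '[{"tx":0,"ty":0,"tz":0,"roll":0},{"tx":0,"ty":0,"tz":0,"roll":0},{"tx":0,"ty":0,"tz":0,"roll":0}]'
python3 to.py .438 -.2457 .1001
python3 - <<'E'
from h import *
im,d,K,T=grab("scene"); save("sc4",cv2.resize(im[170:330,210:390],(675,600)))
E
```

```text
t: 17.65
tool_pos: [0.4344, -0.2471, 0.1546]
tool_rot: [-0.004, -3.137, -0.004]
contact_force: [-0.0, 0.1, -1.7]
opening: 0.0542
grip_force: 43.0
t: 17.9
tool_pos: [0.4369, -0.2445, 0.1558]
tool_rot: [0.0, -3.139, -0.004]
contact_force: [0.5, 0.6, -1.6]
opening: 0.0543
grip_force: 43.0
t 17.90 pos [ 436.9 -244.5  155.8] F [ 0.5  0.6 -1.6] open 54.3 grip 43.0 R [[-1.0, -0.0, -0.003], [-0.0, 1.0, 0.003], [0.003, 0.003, -1.0]]
tool mm [-1.3 -1.3 55.6]
```

View pics/sc4.png

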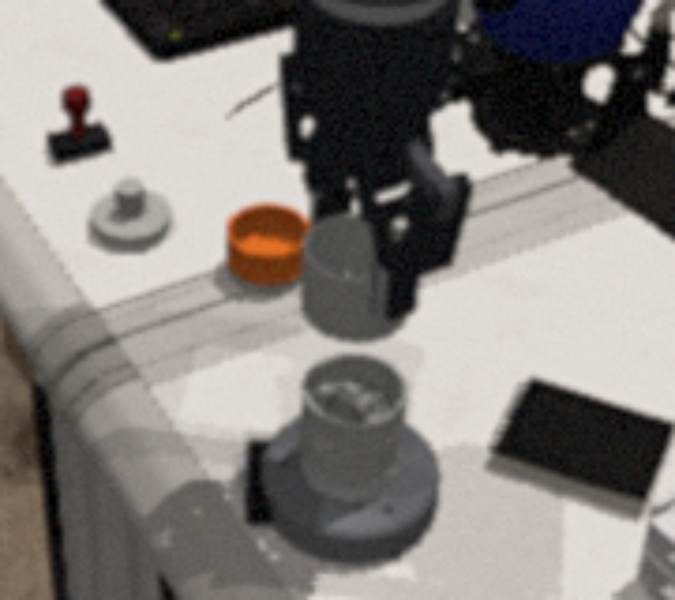

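The coarse sieve hangs level at (355,280), above the stack rim at (353,385). Lowering to TCP z of about 100 mm.

```bash

python3 -m handwheel '[{"tx":-1,"ty":-1,"tz":12,"roll":0},{"tx":0,"ty":0,"tz":16,"roll":0},{"tx":0,"ty":0,"tz":10,"roll":0},{"tx":0,"ty":0,"tz":6,"roll":0},{"tx":0,"ty":0,"tz":4,"roll":0},{"tx":0,"ty":0,"tz":2,"roll":0},{"tx":0,"ty":0,"tz":2,"roll":0},{"tx":0,"ty":0,"tz":0,"roll":0},{"tx":0,"ty":0,"tz":0,"roll":0}]'
python3 -m handwheel '[{"tx":0,"ty":0,"tz":1,"roll":0},{"tx":0,"ty":0,"tz":1,"roll":0},{"tx":0,"ty":0,"tz":0,"roll":0},{"tx":0,"ty":0,"tz":0,"roll":0}]'
```

```text
t: 18.7
tool_pos: [0.439, -0.247, 0.1064]
tool_rot: [-0.0, 3.141, -0.001]
contact_force: [0.6, 1.0, -1.1]
opening: 0.0539
grip_force: 43.0
t: 19.03
tool_pos: [0.4387, -0.2468, 0.1039]
tool_rot: [-0.0, 3.142, -0.0]
contact_force: [-0.4, -0.7, -1.1]
opening: 0.054
grip_force: 43.0
```

```bash

python3 -m handwheel '[{"tx":1,"ty":1,"tz":1.5,"roll":0},{"tx":0,"ty":0,"tz":1.5,"roll":0},{"tx":0,"ty":0,"tz":1,"roll":0},{"tx":0,"ty":0,"tz":0,"roll":0},{"tx":0,"ty":0,"tz":0,"roll":0}]'
```

```text
t: 19.45
tool_pos: [0.4378, -0.2457, 0.1001]
tool_rot: [-0.0, 3.141, 0.0]
contact_force: [-1.4, 1.5, 0.9]
opening: 0.0539
grip_force: 43.2
```

```bash

python3 -m handwheel '[{"tx":0,"ty":0,"tz":0.5,"roll":0},{"tx":0,"ty":0,"tz":0,"roll":0}]'
python3 -m handwheel '[{"tx":0,"ty":0,"tz":0,"roll":0},{"tx":0,"ty":0,"tz":0,"roll":0},{"tx":0,"ty":0,"tz":0,"roll":0},{"tx":0,"ty":0,"tz":0,"roll":0},{"tx":0,"ty":0,"tz":0,"roll":0},{"tx":0,"ty":0,"tz":0,"roll":0},{"tx":0,"ty":0,"tz":-20,"roll":0},{"tx":0,"ty":0,"tz":-35,"roll":0},{"tx":0,"ty":10,"tz":-25,"roll":0},{"tx":0,"ty":35,"tz":0,"roll":0},{"tx":0,"ty":40,"tz":0,"roll":0},{"tx":0,"ty":40,"tz":0,"roll":0}]' 85
python3 -m handwheel '[{"tx":0,"ty":40,"tz":0,"roll":0},{"tx":0,"ty":40,"tz":0,"roll":0},{"tx":2,"ty":39,"tz":0,"roll":0},{"tx":2,"ty":30,"tz":15,"roll":0},{"tx":0,"ty":10,"tz":30,"roll":0},{"tx":0,"ty":0,"tz":35,"roll":0},{"tx":0,"ty":0,"tz":20,"roll":0},{"tx":0,"ty":0,"tz":0,"roll":0},{"tx":0,"ty":0,"tz":0,"roll":0},{"tx":0,"ty":0,"tz":0,"roll":0}]' 50
python3 rim.py 414 245 0.128 seat3; python3 to.py .4335 .0383 .016
```

```text
t: 19.62
tool_pos: [0.4379, -0.2458, 0.1]
tool_rot: [-0.0, 3.141, 0.0]
contact_force: [-1.8, 2.3, 3.9]
opening: 0.0539
grip_force: 43.7
t: 20.62
tool_pos: [0.4378, -0.1201, 0.1803]
tool_rot: [0.003, 3.14, -0.001]
contact_force: [-0.2, 1.0, -0.2]
opening: 0.0853
grip_force: 0.0
t: 21.45
tool_pos: [0.4348, 0.038, 0.081]
tool_rot: [0.0, 3.139, -0.0]
contact_force: [0.1, -0.1, -0.4]
opening: 0.0501
grip_force: 0.0
zpct [-0.003   0.0289  0.1102  0.1282] 97 c 0.4358 -0.2461 0.0282 meanz 0.1271
0 0.127; 1 0.1268; 2 0.1274; 3 0.1276; t 21.50 pos [435.3  37.9  81.6] F [ 0.2 -0.6  0.9] open 50.2 grip 0.0 R [[-1.0, 0.0, 0.004], [0.0, 1.0, -0.0], [-0.004, -0.0, -1.0]]
tool mm [ 2.1  0.4 65.6]
```

View pics/seat3.png

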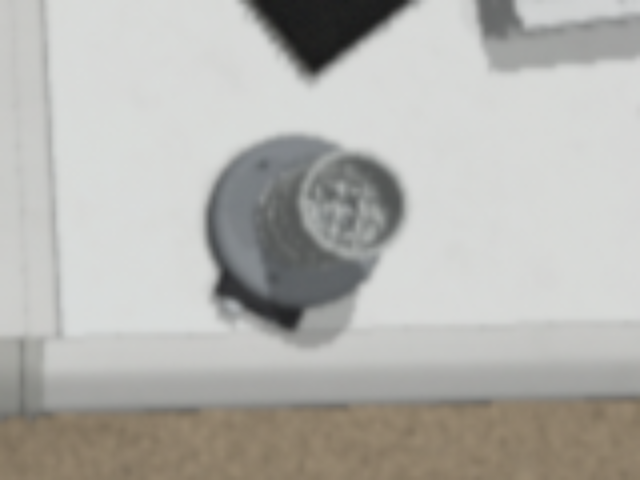

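Coarse sieve seated at (353,205): rim 0.127, level and centred. Now gripping the lid by its knob.

```bash

python3 -m handwheel '[{"tx":1.5,"ty":0,"tz":15,"roll":0},{"tx":0,"ty":0,"tz":25,"roll":0},{"tx":0,"ty":0,"tz":15,"roll":0},{"tx":0,"ty":0,"tz":8,"roll":0},{"tx":0,"ty":0,"tz":0,"roll":0},{"tx":0,"ty":0,"tz":0,"roll":0}]'
python3 -m handwheel '[{"tx":0,"ty":0,"tz":0,"roll":0},{"tx":0,"ty":0,"tz":0,"roll":0},{"tx":0,"ty":0,"tz":0,"roll":0},{"tx":0,"ty":0,"tz":0,"roll":0},{"tx":0,"ty":0,"tz":0,"roll":0},{"tx":0,"ty":0,"tz":0,"roll":0},{"tx":0,"ty":0,"tz":0,"roll":0},{"tx":0,"ty":0,"tz":0,"roll":0}]' 8 40
python3 to.py .4335 .0383 .016
```

```text
t: 22.0
tool_pos: [0.4332, 0.038, 0.0176]
tool_rot: [0.0, 3.14, -0.0]
contact_force: [0.4, 0.0, -0.1]
opening: 0.0496
grip_force: 0.0
t: 22.67
tool_pos: [0.4334, 0.0381, 0.0179]
tool_rot: [-0.001, 3.139, -0.001]
contact_force: [-1.5, -0.0, 6.8]
opening: 0.0185
grip_force: 39.3
t 22.67 pos [433.4  38.1  17.9] F [-1.5 -0.   6.8] open 18.5 grip 39.3 R [[-1.0, -0.0, 0.002], [-0.0, 1.0, -0.0], [-0.002, -0.0, -1.0]]
tool mm [-0.1  0.2  1.9]
```

```bash

python3 -m handwheel '[{"tx":0,"ty":0,"tz":-10,"roll":0},{"tx":0,"ty":0,"tz":-30,"roll":0},{"tx":0,"ty":0,"tz":-40,"roll":0},{"tx":0,"ty":0,"tz":-40,"roll":0},{"tx":0,"ty":0,"tz":-40,"roll":0},{"tx":0,"ty":-10,"tz":-20,"roll":0},{"tx":0,"ty":-35,"tz":0,"roll":0},{"tx":0,"ty":-40,"tz":0,"roll":0},{"tx":0,"ty":-40,"tz":0,"roll":0},{"tx":0,"ty":-40,"tz":0,"roll":0},{"tx":-1,"ty":-40,"tz":0,"roll":0},{"tx":-1,"ty":-40,"tz":0,"roll":0}]'
python3 -m handwheel '[{"tx":-1,"ty":-25,"tz":0,"roll":0},{"tx":0,"ty":-14,"tz":0,"roll":0},{"tx":0,"ty":0,"tz":0,"roll":0},{"tx":0,"ty":0,"tz":0,"roll":0},{"tx":0,"ty":0,"tz":0,"roll":0}]'
python3 to.py .4363 -.2457 .1379
python3 - <<'E'
from h import *
im,d,K,T=grab("scene"); save("sc5",cv2.resize(im[170:330,210:390],(675,600)))
E
```

```text
t: 23.67
tool_pos: [0.4336, -0.2085, 0.1969]
tool_rot: [0.0, 3.141, -0.0]
contact_force: [0.7, 0.2, -0.9]
opening: 0.0182
grip_force: 39.4
t: 24.08
tool_pos: [0.4351, -0.2445, 0.1962]
tool_rot: [0.002, -3.141, -0.002]
contact_force: [0.0, 1.3, -0.1]
opening: 0.0181
grip_force: 39.4
t 24.08 pos [ 435.1 -244.5  196.2] F [ 0.   1.3 -0.1] open 18.1 grip 39.4 R [[-1.0, -0.001, -0.0], [-0.001, 1.0, 0.001], [0.0, 0.001, -1.0]]
tool mm [-1.2 -1.3 58.3]
```

View pics/sc5.png

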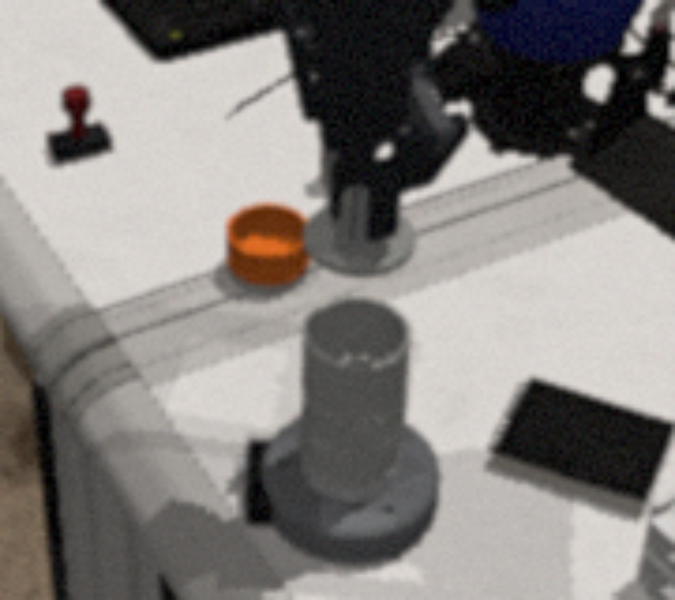

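The lid is held level at (360,245), over the stack mouth at (355,328). Lowering to TCP z of about 138 mm.

```bash

python3 -m handwheel '[{"tx":-0.5,"ty":-1,"tz":12,"roll":0},{"tx":0,"ty":0,"tz":18,"roll":0},{"tx":0,"ty":0,"tz":11,"roll":0},{"tx":0,"ty":0,"tz":6,"roll":0},{"tx":0,"ty":0,"tz":4,"roll":0},{"tx":0,"ty":0,"tz":2,"roll":0},{"tx":0,"ty":0,"tz":2,"roll":0},{"tx":0,"ty":0,"tz":0,"roll":0},{"tx":0,"ty":0,"tz":0,"roll":0}]'
python3 to.py .4363 -.2457 .1379
```

```text
t: 24.88
tool_pos: [0.436, -0.247, 0.142]
tool_rot: [-0.0, 3.141, -0.001]
contact_force: [-0.3, 0.4, -0.7]
opening: 0.0181
grip_force: 39.4
t 24.88 pos [ 436. -247.  142.] F [-0.3  0.4 -0.7] open 18.1 grip 39.4 R [[-1.0, -0.0, 0.001], [-0.0, 1.0, -0.001], [-0.001, -0.001, -1.0]]
tool mm [-0.3  1.3  4.1]
```

```bash

python3 -m handwheel '[{"tx":0,"ty":1,"tz":1.5,"roll":0},{"tx":0,"ty":0,"tz":1.5,"roll":0},{"tx":0,"ty":0,"tz":1.5,"roll":0},{"tx":0,"ty":0,"tz":0,"roll":0},{"tx":0,"ty":0,"tz":0,"roll":0}]'
```

```text
t: 25.3
tool_pos: [0.4361, -0.246, 0.1379]
tool_rot: [-0.0, 3.141, -0.001]
contact_force: [-1.3, 1.2, 5.5]
opening: 0.0182
grip_force: 40.0
```

Contact force at the expected height. Releasing, backing off and checking.

```bash

python3 -m handwheel '[{"tx":0,"ty":0,"tz":0,"roll":0},{"tx":0,"ty":0,"tz":0,"roll":0},{"tx":0,"ty":0,"tz":0,"roll":0},{"tx":0,"ty":0,"tz":0,"roll":0},{"tx":0,"ty":0,"tz":0,"roll":0},{"tx":0,"ty":0,"tz":0,"roll":0},{"tx":0,"ty":0,"tz":-15,"roll":0},{"tx":0,"ty":0,"tz":-35,"roll":0},{"tx":0,"ty":10,"tz":-25,"roll":0},{"tx":0,"ty":30,"tz":0,"roll":0},{"tx":0,"ty":40,"tz":0,"roll":0},{"tx":0,"ty":40,"tz":0,"roll":0}]' 60
python3 -m handwheel '[{"tx":0,"ty":40,"tz":0,"roll":0},{"tx":0,"ty":40,"tz":0,"roll":0},{"tx":0,"ty":25,"tz":0,"roll":0},{"tx":0,"ty":0,"tz":0,"roll":0},{"tx":0,"ty":0,"tz":0,"roll":0},{"tx":0,"ty":0,"tz":0,"roll":0}]'
python3 rim.py 416 246 0.134 seat4; python3 - <<'E'
from h import *
im,d,K,T=grab("scene"); save("sc6",cv2.resize(im[170:330,210:390],(675,600)))
E
```

```text
t: 26.3
tool_pos: [0.4358, -0.1252, 0.2127]
tool_rot: [0.004, 3.14, -0.001]
contact_force: [0.5, -0.0, -0.3]
opening: 0.0599
grip_force: 0.0
t: 26.8
tool_pos: [0.4357, -0.021, 0.2118]
tool_rot: [-0.001, 3.142, -0.001]
contact_force: [0.9, -0.5, -0.0]
opening: 0.0601
grip_force: 0.0
zpct [-0.0028  0.0304  0.135   0.1558] 390 c 0.4356 -0.2457 0.0281 meanz 0.1335
0 0.1335; 1 0.1335; 2 0.1335; 3 0.1334;
```

View pics/sc6.png

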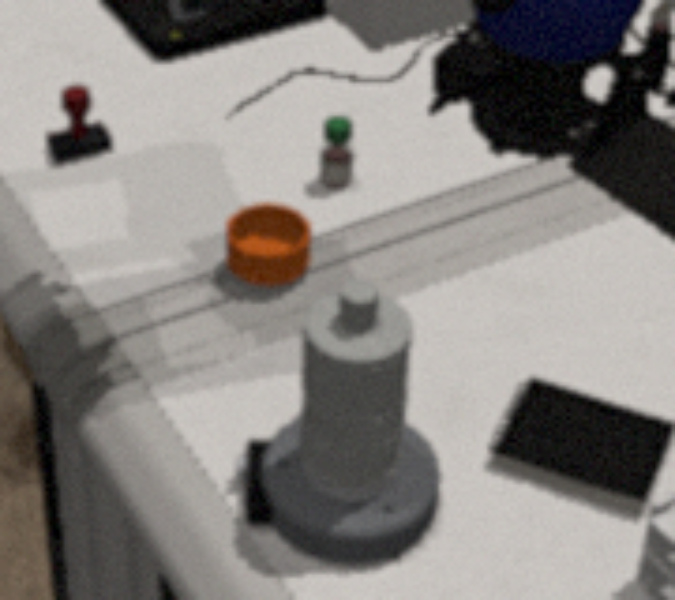

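The complete stack stands straight at (355,390) with the lid level at z 0.1335 (0.134 expected) and its knob up. The stamp, vial and notepad look undisturbed. Handing in.

```bash
python3 -c "
from station import ctrl
print(ctrl.finish_job())"
```

```text
the job is handed in; nothing more can be done
None
```

I built the stack on the shaker (pan, fine sieve, coarse sieve, then lid with knob up), every part measuring level, centred within about 2 mm and at its seated height, and handed it in at about 27 s; no verdict came back.

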